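Tea basket off its hook into the mug, then hold the tea chest open

ROBOT

A 7-joint arm with a two-finger parallel gripper is mounted at the origin on a cart in front of the work surface, level with it; the furniture and walls round the work are solid. World frame = base frame: x ahead of the robot, y to its left, z up, the work surface at z = 0. Lengths are in m, angles in rad, forces in N, time in s.
With the tool pointing down it reaches from about 0.35 to 0.775 m from the base axis. Payload 3.1 kg.
Tool frame: the origin (TCP) lies between the finger pads; the fingertips stand manip.tip_reach ahead of it and the grasp point (between the pads) lies 11 mm behind it (manip.tip_reach is the distance from the TCP to the fingertips, in m); z points along the fingers, y is the direction in which the jaws open and shut (so a half turn about z gives the same grasp; the last joint's range is limited). The gripper opens to 85 mm and grips with 20 to 120 N. Pads are 22 mm wide; open, the fingers measure 114 mm over their backs; the gripper's body (76 mm by 85 mm) begins 54 mm behind the grasp point. The pads swing forward as they close: fully open they stand 13 mm farther back than shut.
Start: joints at [-1.278, 0.311, 0.014, 1.512, -0.004, 1.319, -0.027], TCP at [0.181, 0.519, 0.239] pointing down, gripper open.
Joint ranges: [-2.7, 2.7], [-0.3, 1.91], [-1.27, 1.3], [0.12, 2.57], [-1.44, 4.58], [0.2, 2.03], [-3.05, 3.05]. Speed limits (rad/s): [2.79, 2.79, 3.14, 3.14, 3.14, 3.14, 3.14].

INTERFACE

Orientations are given as a unit quaternion [x, y, z, w].
In Python, from bench import manip gives the robot as it stands.
- The arm moves only by the tool servo_tool, never from a script. Its argument "moves" is a list of rows, each an object with "grip": the finger opening in mm, from 0 to 85.4; "linear": the shift along the tool's x, y, z in mm, a list of three; "roll": the turn about the tool's z in rad. A call has 1 to 8 rows; each row is the pose to reach, as a shift and turn from the pose commanded when the call began, along the tool's axes at that moment; what a row does not reach only later rows make up. A row lasts 1/10 s, in which the tool goes at most 50 mm and 8.59 degrees, less where a joint would pass 70% of its speed; a pose out of reach is approached as far as the arm can. A call with a gripper value outside its range is refused whole. The fingers move at their own pace and stop on an object; "force" is the grip in N (left out, the last holds). Time passes only in rows, so rows that repeat a pose let the fingers close. It gives the time, the measured TCP pose, the force and the opening at its end, in the units of the state.
- manip.state(): the state, without advancing time (a new reading comes with each control period).
- manip.capture(name): name is "side" or "top"; returns a dict with "image" (420x560x3 uint8, red, green, blue), "mtx" (3x3 intrinsics, pixels), "R" (3x3) and "t" (3): a world point X has camera coordinates R X + t. Camera axes: x right, y down, z forward; pixel columns grow to the right and rows downward; lengths in m; the calibration is good to about 2 mm. A picture is of the moment at which its call begins. There is no depth.
- manip.finish_job(): hands the job in, once; it reports no verdict.
The state is a dict: "time_s": time; "q": joint angles; "dq": joint speeds; "effort": joint torques, N m; "tcp_pos": TCP position; "eef_rot": TCP orientation; "ft_force": force on the tool from outside, world axes, zero at the start; "torque": the same for the moment, N m; "grip_width": finger opening in m.
Only numpy, scipy, OpenCV 4.12 (cv2) and the standard library are available. Lean on these libraries where they do the work, as an engineer would, in place of code of your own. Each camera call takes 0.05 s, during which the arm holds its last target. There are 200 camera calls.

TASK

Get the tea things ready: lift the steel infuser basket up and off the hook of its stand and set it gently into the spotted mug so that its rim sits level on the mug, and let go of it. Then raise the lid of the wooden tea chest to 60 degrees and finish still holding it there, so that I can pick a tin (it has no stay and drops shut if let go). Keep the mug upright on the worktop and leave the milk jug, the timer and the purple tumbler where they stand.

Things in the scene. Friction and masses are not known exactly. Their poses are not given: they have to be found in the camera images.
- tea_basket: Loose steel infuser basket, about 0.1 kg. Origin: centre of its underside, z up. Cup 44 mm deep, 44 mm diameter below, 57 above; at z 44 to 47 mm a flat rim, 94 mm diameter. Wire arch (4.4 mm) in its y-z plane from the rim at y +-36 mm to a peak at z 104 mm; on it an upright dark wooden knob, 15.6 mm diameter, z 110 to 142 mm, to be pinched from above. Starts hanging upright on the hook
- basket_knob (a point): on the axis of the basket's wooden knob, 130 mm above the underside, 12 mm below the knob's top: a good height for the grip
- basket_eye (a point): inside the peak of the basket's wire arch, 97 mm above its underside: where the hook's arm passes while it hangs
- basket_rim (a point): centre of the underside of the basket's wide rim, 44 mm above the basket's underside; this face rests on the mug
- hook_stand: Fixed wooden stand: foot 110 mm across, post 15 mm thick, 219 mm high. Origin: centre of the foot's underside. A level steel arm, 8 mm thick, axis 175 mm high, runs along the stand's -x to 88 mm from the post, then turns up: end 98 mm out, its top 16 mm above the arm's axis. Raise the basket 25 mm before moving it out along -x past the end
- hook_seat (a point): on the axis of the hook's arm about where the basket hangs, 75 mm out from the post's axis along the stand's -x, 175 mm high
- spotted_mug: Loose white mug with blue spots, 93 mm high, 0.32 kg nominal, standing upright. Origin: on its underside, between bowl and handle; the handle points along its -y. Bowl 92 mm outside diameter; the opening lets the basket down with about 6 mm play all round
- mug_mouth (a point): centre of the mug's mouth in the plane of its rim, 93 mm above its underside. When the basket is home, basket_rim is here
- tea_chest: Fixed wooden box (its hinged lid belongs to it) with six tea tins inside, 150 mm deep (x), 215 mm wide (y), 80 mm high without the lid, 102 mm with it. Origin: centre of its underside; its front, with the handle, faces its own -x
- lid_hinge (a point): middle of the lid's hinge axis, at the top of the chest's back edge, 80 mm high; the axis runs along the chest's y. Fixed to the chest
- lid_handle (a point): Middle of the steel bow handle on the lid's front: bar 10 mm thick along the chest's y, straight for 88 mm, axis 40 mm in front of the lid and 190 mm from the hinge, 91 mm high when shut. Pinch it from above, fingers along the chest's x and opened 45 mm at most (35 mm gap behind the bar). It turns in the fingers as the lid rises; the tool can stay pointing down
- chest_lid (a joint): Angle of the chest's lid in rad: 0 shut, grows as it opens, 60 degrees = 1.047, stop at 1.75. Lid: wooden frame with a glass pane, 150 x 215 x 22 mm, 0.25 to 0.5 kg, running from the hinge towards the chest's -x. It turns freely, has no stay and falls shut when let go; it weighs 1 to 2.5 N at the handle
- milk_jug: bystander: loose small cream jug with one handle, 85 mm high, 67 x 103 mm, origin under its middle. The mug and the jug may stand in each other's places
- kitchen_timer: bystander: loose red and white wind-up timer, 64 mm across, 46 mm high, origin centre of its underside
- glass: bystander: loose purple tumbler, 84 mm across, 109 mm high, origin centre of its underside

How it is judged:
On the way, in this order (a step that is already met when the one before it is completed fails the run):
1. the basket is off the hook, carried by the fingers (distance between basket_eye and hook_seat above 0.05 m and contact force between the fingers and tea_basket above 0.3 N), for 0.2 s.
2. the basket sits in the spotted mug, its rim level on the mug's rim, let go (horizontal distance between basket_rim and mug_mouth below 0.012 m and z of basket_rim in the frame of mug_mouth between -0.006 and 0.006 m and angle between tea_basket's own z axis and vertical below 0.12 rad and contact force between the fingers and tea_basket below 0.05 N), for 0.3 s.
At the end, for the whole second after the job is handed in: Basket let go in the spotted mug: rim within 12 mm of centre, 6 mm of the mug rim height, tilt under 0.12 rad. Mug on the worktop, tilt under 0.08 rad. Lid held still (under 0.05 rad/s) at 60 +- 8 degrees (0.907 to 1.187 rad), over 0.5 N on the fingers, nothing else propping it (all of step 2 and angle between spotted_mug's own z axis and vertical below 0.08 rad and height (world z) of spotted_mug below 0.006 m and value of joint chest_lid between 0.907 and 1.187 rad and velocity of joint chest_lid between -0.05 and 0.05 rad/s and contact force between the fingers and tea_chest above 0.5 N and contact force between tea_chest and tea_basket below 0.05 N and contact force between tea_chest and spotted_mug below 0.05 N and contact force between tea_chest and milk_jug below 0.05 N and contact force between tea_chest and kitchen_timer below 0.05 N and contact force between tea_chest and glass below 0.05 N); the arm keeps its last pose, push and grip.
It fails at once if the milk jug, timer or tumbler is pushed more than 30 mm from its place (distance of any of milk_jug, kitchen_timer, glass from where it was at the start of the episode above 0.03 m).
It fails at once if the spotted mug is tipped more than 0.5 rad (angle between spotted_mug's own z axis and vertical above 0.5 rad).
It fails at once if the basket is dropped: it falls at more than 0.7 m/s out of the fingers (linear speed of tea_basket above 0.7 m/s and contact force between the fingers and tea_basket below 0.05 N).
It also fails if it takes over 62 s, if anything falls off the work surface, if the arm or the gripper's body presses on something with over 40 N, if the wrist force passes 120 N, or if a joint passes its speed limit or range.

## Working session

There is one attempt and no reset: what is moved stays moved. The work goes in short steps, Python scripts to look and compute and a tool call to move; the robot and the scene stay as the last step left them, time stands still between calls to the robot, and variables do not carry over. Pictures are saved under pics/ and viewed, about 8 in all and at most 12, crops included, and the job is handed in when it is done.

Besides the shell and the picture viewer there is one more tool, called after "Call:" as name(argument=value, ...), one argument or row to a line, values as JSON. servo_tool: Moves the arm, as the interface text tells. Its arguments: {"type":"object","properties":{"moves":{"type":"array"},"force":{"type":"number"}},"required":["moves"]}

```bash
mkdir -p pics; ls
cat > h.py <<'E'
import numpy as np, cv2, pickle
from bench import manip
def snap(n,tag):
    c=manip.capture(n); cv2.imwrite(f"pics/{tag}.png",c["image"][:,:,::-1]); pickle.dump(c,open(f"pics/{tag}.pkl","wb")); return c
def load(tag): return pickle.load(open(f"pics/{tag}.pkl","rb"))
def proj(c,X): 
    p=np.atleast_2d(X)@np.array(c["R"]).T+c["t"]; p=p@np.array(c["mtx"]).T; return p[:,:2]/p[:,2:]
def onz(c,uv,z):
    R=np.array(c["R"]);o=-R.T@np.array(c["t"]);d=R.T@np.linalg.inv(c["mtx"])@np.array([*uv,1.]); return o+d*(z-o[2])/d[2]
def tri(cs,uvs):
    A=[];b=[]
    for c,uv in zip(cs,uvs):
        P=np.array(c["mtx"])@np.c_[np.array(c["R"]),np.array(c["t"])]
        for k in (0,1): r=P[k]-uv[k]*P[2]; A.append(r[:3]); b.append(-r[3])
    return np.linalg.lstsq(np.array(A),np.array(b),rcond=None)[0]
E
python3 - <<'E'
from h import *
a=snap("side","s0");b=snap("top","t0")
for c in(a,b): print(-np.array(c["R"]).T@c["t"],np.array(c["R"])[2])
print(manip.state(),manip.tip_reach)
E
```

```text
pics
[-0.2227316  -0.52972883  1.35390368] [ 0.51375096  0.32253283 -0.79500473]
[ 0.44510081 -0.04530787  1.45615541] [ 8.39738385e-02  9.64094689e-04 -9.96467493e-01]
{'time_s': 0.1, 'q': array([-1.27770939,  0.31162623,  0.01402335,  1.51290637, -0.004384  ,
        1.31920368, -0.02722595]), 'dq': array([-0.00125278, -0.00220364, -0.0001198 , -0.00421994, -0.00016444,
        0.00209247, -0.00289369]), 'effort': array([ 7.41988933e-04, -3.80851150e+01,  1.46797760e-01, -2.31239730e+01,
        1.24304794e-02,  8.16836720e-03, -9.27451566e-06]), 'tcp_pos': array([0.18050849, 0.51885609, 0.23833655]), 'eef_rot': array([ 1.66600097e-01,  9.86023981e-01, -1.04981237e-03, -1.19896668e-04]), 'ft_force': array([ 0.55251065, -0.3596437 , -0.30638587]), 'torque': array([ 0.01534893, -0.03402344,  0.01092548]), 'grip_width': 0.08567758033858171} 0.008
```

View pics/s0.png

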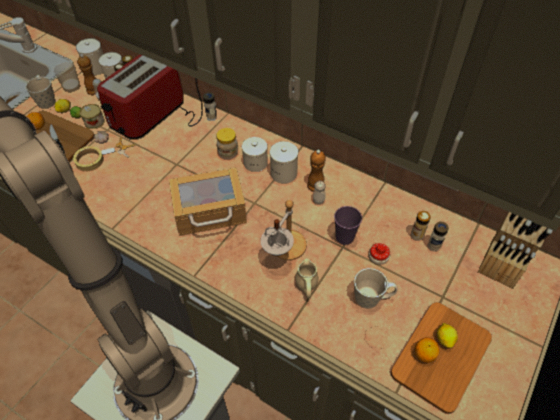

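View pics/t0.png

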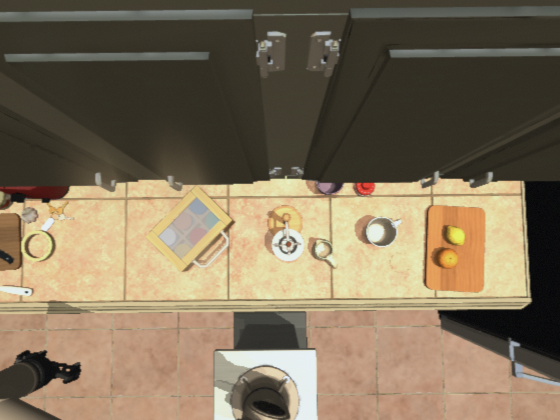

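Side view: chest (207,203), basket (277,240), jug (307,275), mug (370,288, handle right), tumbler (347,225), timer (380,252). Top view: basket (288,245), mug (381,231), chest (190,228). I'll enlarge both for details.

Run:
```python
import cv2
a=cv2.imread("pics/s0.png");b=cv2.imread("pics/t0.png")
cv2.imwrite("pics/s0c.png",cv2.resize(a[165:315,160:410],(800,480),interpolation=cv2.INTER_CUBIC)) #x3.2
cv2.imwrite("pics/t0c.png",cv2.resize(b[175:285,140:410],(800,326),interpolation=cv2.INTER_CUBIC)) #x2.963
```

```text
(no output)
```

View pics/s0c.png

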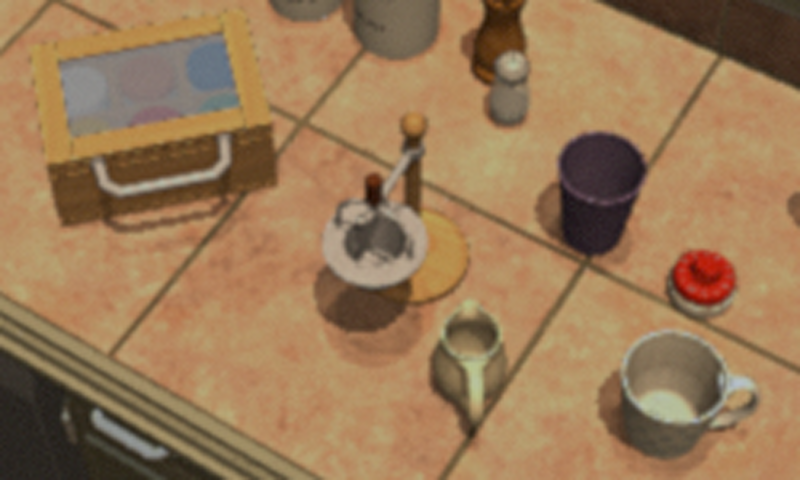

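View pics/t0c.png

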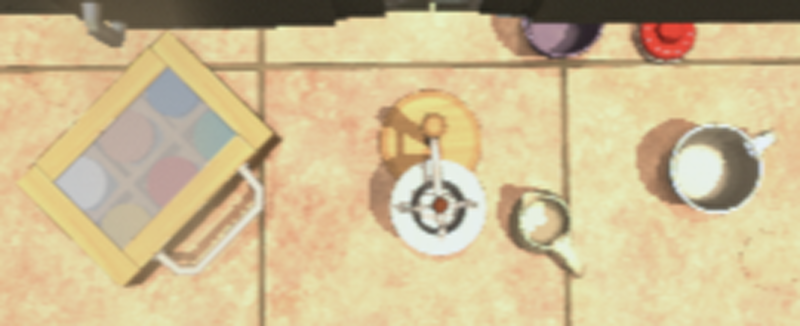

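Run:
```python
from h import *
s=load("s0");t=load("t0")
S=lambda u,v:(u/3.2+160-.35,v/3.2+165-.35); T=lambda u,v:(u/2.963+140-.33,v/2.963+175-.33)
np.set_printoptions(precision=4,suppress=True)
print("knobtop",tri([s,t],[S(373,177),T(440,205)]),onz(t,T(440,205),.219),onz(s,S(373,177),.219))
print("rim",onz(t,T(438,207),.123),onz(s,S(375,242),.123))
print("post",tri([s,t],[S(413,119),T(432,123)]),onz(t,T(432,123),.215),onz(s,S(413,122),.215))
print("mug",onz(t,T(715,168),.093),onz(s,S(676,366),.093),"handle",onz(t,T(764,141),.06))
print("jug",onz(t,T(543,218),.085),"handle end",onz(t,T(574,272),.06))
print("foot",onz(s,S(414,255),.01))
hs=[(104,182),(228,165)]; ht=[(190,271),(262,208)]
print("handle bar ends",[onz(t,T(*p),.091) for p in ht],[onz(s,S(*p),.091) for p in [(118,190),(222,176)]])
for n,p in dict(l=(20,181),back=(167,33),r=(278,135),front=(126,286)).items(): print(n,onz(t,T(*p),.102))
for n,p in dict(l=(33,52),back=(240,11),r=(273,125),front=(50,160)).items(): print(n,onz(s,S(*p),.102))
from scipy.spatial.transform import Rotation as Ro
print(Ro.from_quat(manip.state()["eef_rot"]).as_matrix())
```

```text
knobtop [ 0.4747 -0.0729  0.2192] [ 0.4752 -0.0735  0.219 ] [ 0.4745 -0.0723  0.219 ]
rim [ 0.4756 -0.0737  0.123 ] [ 0.4741 -0.0732  0.123 ]
post [ 0.5501 -0.0663  0.2122] [ 0.5504 -0.0671  0.215 ] [ 0.5449 -0.0686  0.215 ]
mug [ 0.5126 -0.3529  0.093 ] [ 0.5187 -0.3503  0.093 ] handle [ 0.5416 -0.4116  0.06  ]
jug [ 0.4643 -0.1801  0.085 ] handle end [ 0.4093 -0.2132  0.06  ]
foot [ 0.5451 -0.0712  0.01  ]
handle bar ends [array([0.4148, 0.1743, 0.091 ]), array([0.477 , 0.1023, 0.091 ])] [array([0.4158, 0.1726, 0.091 ]), array([0.4798, 0.0998, 0.091 ])]
l [0.506  0.3425 0.102 ]
back [0.6536 0.1966 0.102 ]
r [0.5495 0.085  0.102 ]
front [0.4009 0.2359 0.102 ]
l [0.4993 0.3397 0.102 ]
back [0.6504 0.198  0.102 ]
r [0.5481 0.0881 0.102 ]
front [0.4043 0.2416 0.102 ]
[[-0.9445  0.3285 -0.0006]
 [ 0.3285  0.9445 -0.002 ]
 [-0.0001 -0.0021 -1.    ]]
```

Call:
servo_tool(
  moves=[
    {"grip":85,"linear":[-60,-60,-30],"roll":-0.1},
    {"grip":85,"linear":[-240,-235,-60],"roll":-0.335},
    {"grip":85,"linear":[-240,-235,-60],"roll":-0.335},
    {"grip":85,"linear":[-240,-235,-60],"roll":-0.335},
    {"grip":85,"linear":[-473,-462,-62],"roll":-0.335},
    {"grip":85,"linear":[-473,-462,-62],"roll":-0.335},
    {"grip":85,"linear":[-473,-462,-62],"roll":-0.335},
    {"grip":85,"linear":[-473,-462,-62],"roll":-0.335},
  ],
  force=30,
)

```text
time_s: 0.9
tcp_pos: [0.3565, 0.1645, 0.2879]
eef_rot: [-0.0, 1.0, 0.0, -0.0]
ft_force: [0.8, -0.0, 0.3]
grip_width: 0.0847
```

Call:
servo_tool(
  moves=[
    {"grip":60,"linear":[-100,-220,-12],"roll":0},
    {"grip":60,"linear":[-100,-220,-12],"roll":0},
    {"grip":60,"linear":[-100,-220,-12],"roll":0},
    {"grip":60,"linear":[-100,-220,-12],"roll":0},
    {"grip":60,"linear":[-100,-220,-12],"roll":0},
    {"grip":60,"linear":[-100,-220,-12],"roll":0},
    {"grip":60,"linear":[-100,-220,-12],"roll":0},
    {"grip":60,"linear":[-100,-220,-12],"roll":0},
  ],
)

```text
time_s: 1.7
tcp_pos: [0.4559, -0.0517, 0.2995]
eef_rot: [-0.001, 1.0, 0.001, -0.001]
ft_force: [0.4, 0.1, 0.0]
grip_width: 0.06
```

Run:
```python
from h import *
st=manip.state(); print({k:np.round(st[k],4) for k in("time_s","tcp_pos","eef_rot","ft_force","grip_width")})
```

```text
{'time_s': np.float64(1.7), 'tcp_pos': array([ 0.4559, -0.0517,  0.2995]), 'eef_rot': array([-1.3e-03,  1.0e+00,  5.0e-04, -7.0e-04]), 'ft_force': array([0.4407, 0.1265, 0.027 ]), 'grip_width': np.float64(0.06)}
```

Call:
servo_tool(
  moves=[
    {"grip":50,"linear":[-19,-21,20],"roll":0},
    {"grip":50,"linear":[-19,-21,40],"roll":0},
    {"grip":50,"linear":[-19,-21,60],"roll":0},
    {"grip":50,"linear":[-19,-21,75],"roll":0},
    {"grip":50,"linear":[-19,-21,88],"roll":0},
    {"grip":50,"linear":[-19,-21,98],"roll":0},
    {"grip":50,"linear":[-19,-21,103],"roll":0},
    {"grip":50,"linear":[-19,-21,103],"roll":0},
  ],
)

```text
time_s: 2.5
tcp_pos: [0.4749, -0.0734, 0.1965]
eef_rot: [-0.001, 1.0, 0.0, -0.001]
ft_force: [0.3, 0.1, 0.0]
grip_width: 0.0499
```

Run:
```python
from h import *
a=snap("side","s1"); b=snap("top","t1")
i=np.zeros((480,800,3),np.uint8)
i[:,:400]=cv2.resize(a["image"][180:276,240:320],(400,480),interpolation=3); i[:,400:]=cv2.resize(b["image"][200:296,250:330],(400,480),interpolation=3)
cv2.imwrite("pics/c1.png",i[:,:,::-1])
```

```text
(no output)
```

View pics/c1.png

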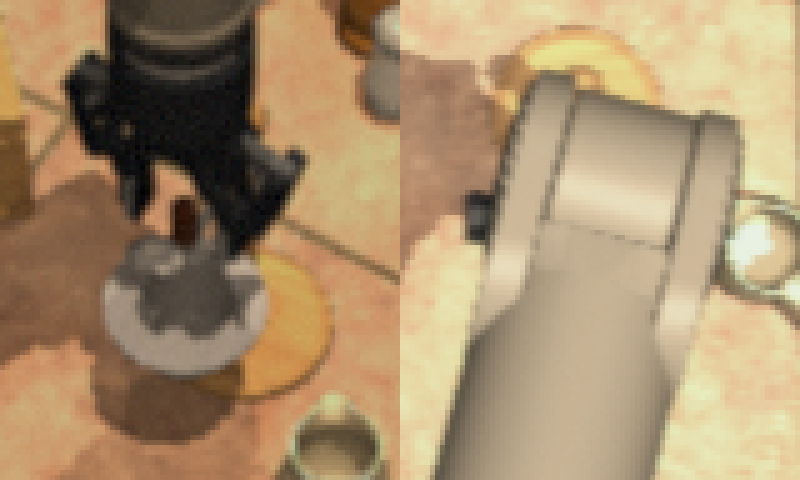

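The knob, at crop (185,218), stands between the open fingers with no contact. I'll close on it.

Call:
servo_tool(
  moves=[
    {"grip":30,"linear":[0,0,0],"roll":0},
    {"grip":22,"linear":[0,0,0],"roll":0},
    {"grip":14,"linear":[0,0,0],"roll":0},
    {"grip":8,"linear":[0,0,0],"roll":0},
    {"grip":8,"linear":[0,0,0],"roll":0},
    {"grip":8,"linear":[0,0,0],"roll":0},
    {"grip":8,"linear":[0,0,-2],"roll":0},
    {"grip":8,"linear":[0,0,-5],"roll":0},
  ],
  force=40,
)

```text
time_s: 3.4
tcp_pos: [0.4746, -0.0748, 0.2015]
eef_rot: [0.0, 1.0, -0.0, -0.001]
ft_force: [0.2, -0.3, -1.0]
grip_width: 0.0141
```

Call:
servo_tool(
  moves=[
    {"grip":8,"linear":[0,0,-8],"roll":0},
    {"grip":8,"linear":[0,0,-18],"roll":0},
    {"grip":8,"linear":[0,0,-28],"roll":0},
    {"grip":8,"linear":[0,0,-38],"roll":0},
    {"grip":8,"linear":[0,0,-45],"roll":0},
    {"grip":8,"linear":[0,0,-48],"roll":0},
    {"grip":8,"linear":[0,0,-48],"roll":0},
    {"grip":8,"linear":[0,0,-48],"roll":0},
  ],
)

```text
time_s: 4.2
tcp_pos: [0.4754, -0.0734, 0.2448]
eef_rot: [-0.001, 1.0, -0.001, -0.001]
ft_force: [10.8, -0.7, -31.1]
grip_width: 0.0139
```

Call:
servo_tool(
  moves=[
    {"grip":8,"linear":[10,0,0],"roll":0},
    {"grip":8,"linear":[25,-1,0],"roll":0},
    {"grip":8,"linear":[40,-2,0],"roll":0},
    {"grip":8,"linear":[55,-3,0],"roll":0},
    {"grip":8,"linear":[68,-4,0],"roll":0},
    {"grip":8,"linear":[75,-4,0],"roll":0},
    {"grip":8,"linear":[75,-4,0],"roll":0},
    {"grip":8,"linear":[75,-4,0],"roll":0},
  ],
)

```text
time_s: 5.0
tcp_pos: [0.4013, -0.0785, 0.2512]
eef_rot: [-0.0, 1.0, 0.0, 0.001]
ft_force: [-0.3, 0.8, -1.3]
grip_width: 0.0143
```

The lift showed 31 N: the rim touched the arm's underside at the top of the lift. The basket is still held (-1.3 N), so I'll check how it sits in the grip.

Run:
```python
from h import *
a=snap("side","s2"); b=snap("top","t2")
i=np.zeros((480,800,3),np.uint8)
i[:,:400]=cv2.resize(a["image"][190:286,220:300],(400,480),interpolation=3); i[:,400:]=cv2.resize(b["image"][210:306,250:330],(400,480),interpolation=3)
X=lambda d:np.array([.4013,-.0785,.2512+.011-.130+d])
th=np.linspace(0,2*np.pi,40)
for z,r in((.047,.047),(0,.022)):
  p=proj(a,X(z)+r*np.c_[np.cos(th),np.sin(th),0*th])
  p=((p-[220,190]+.5)*5).astype(int); 
  for q in p: cv2.circle(i,tuple(map(int,q)),1,(0,255,0),-1)
cv2.imwrite("pics/c2.png",i[:,:,::-1])
```

```text
(no output)
```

View pics/c2.png

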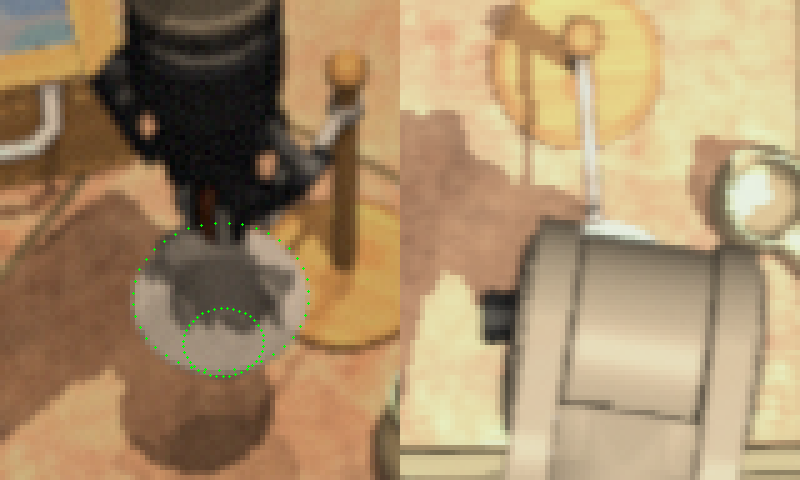

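Top view is blocked; in the side view the basket hangs within a few mm and a few degrees of the prediction (crop rim centre about (218,299)). Now to the mug.

Call:
servo_tool(
  moves=[
    {"grip":8,"linear":[-5,-10,0],"roll":0},
    {"grip":8,"linear":[-15,-32,0],"roll":0},
    {"grip":8,"linear":[-28,-65,0],"roll":0},
    {"grip":8,"linear":[-42,-100,0],"roll":0},
    {"grip":8,"linear":[-56,-135,0],"roll":0},
    {"grip":8,"linear":[-70,-170,0],"roll":0},
    {"grip":8,"linear":[-84,-203,0],"roll":0},
    {"grip":8,"linear":[-96,-232,0],"roll":0},
  ],
)

```text
time_s: 5.9
tcp_pos: [0.4976, -0.3122, 0.2497]
eef_rot: [-0.0, 1.0, -0.001, -0.0]
ft_force: [0.3, -0.2, -0.4]
grip_width: 0.0142
```

Call:
servo_tool(
  moves=[
    {"grip":8,"linear":[-8,-20,0],"roll":0},
    {"grip":8,"linear":[-14,-33,0],"roll":0},
    {"grip":8,"linear":[-17,-41,0],"roll":0},
    {"grip":8,"linear":[-17,-41,0],"roll":0},
    {"grip":8,"linear":[-17,-41,0],"roll":0},
    {"grip":8,"linear":[-17,-41,0],"roll":0},
    {"grip":8,"linear":[-17,-41,0],"roll":0},
    {"grip":8,"linear":[-17,-41,0],"roll":0},
  ],
)

```text
time_s: 6.7
tcp_pos: [0.5136, -0.3506, 0.2503]
eef_rot: [-0.001, 1.0, 0.0, 0.0]
ft_force: [-0.5, -0.4, -0.8]
grip_width: 0.0143
```

```bash
cat > ov.py <<'E'
from h import *
def overlay(a,b,tag,P,tips,mug=(.5145,-.352)):
    i=np.zeros((480,800,3),np.uint8); th=np.linspace(0,2*np.pi,60)
    for c,x0,k in((a,0,0),(b,400,1)):
        o=np.round(proj(c,[*mug,.12])[0]-[40,48]).astype(int)
        i[:,x0:x0+400]=cv2.resize(c["image"][o[1]:o[1]+96,o[0]:o[0]+80],(400,480),interpolation=3)
        for C,r,col in((np.array(P)+[0,0,.047],.047,(0,255,0)),(np.array([*mug,.093]),.046,(255,0,255))):
            q=(proj(c,C+r*np.c_[np.cos(th),np.sin(th),0*th])-o+.5)*5
            for u in q:
                if 0<u[0]<400: cv2.circle(i,(int(u[0]+x0),int(u[1])),1,col,-1)
    cv2.imwrite(f"pics/{tag}.png",i[:,:,::-1])
E
python3 - <<'E'
from ov import *
a=snap("side","s3"); b=snap("top","t3"); p=manip.state()["tcp_pos"]; print(p)
overlay(a,b,"c3",p+[0,0,.011-.130],0)
E
```

```text
[ 0.51350108 -0.35088318  0.25020757]
```

View pics/c3.png

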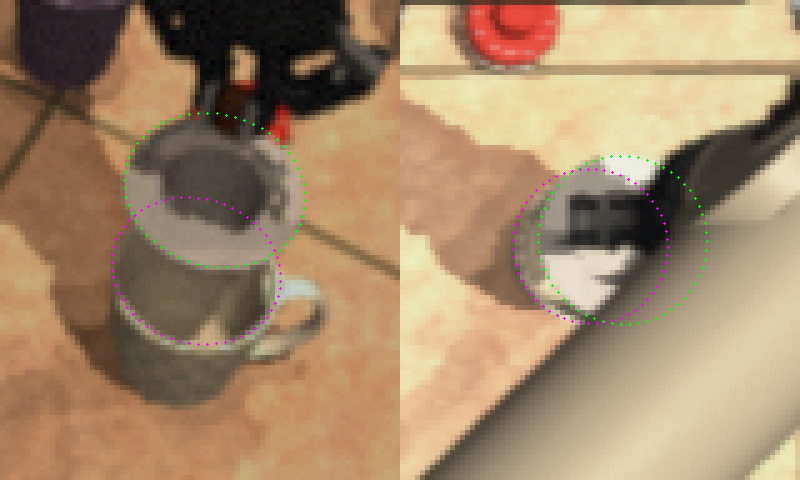

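Side crop: mug rim centre is about (195,275) and basket rim centre about (213,190), both within 3 mm of the overlay. I'll nudge by (-1,-2) mm and lower.

Call:
servo_tool(
  moves=[
    {"grip":8,"linear":[1,-2,8],"roll":0},
    {"grip":8,"linear":[1,-2,18],"roll":0},
    {"grip":8,"linear":[1,-2,28],"roll":0},
    {"grip":8,"linear":[1,-2,38],"roll":0},
    {"grip":8,"linear":[1,-2,48],"roll":0},
    {"grip":8,"linear":[1,-2,55],"roll":0},
    {"grip":8,"linear":[1,-2,60],"roll":0},
    {"grip":8,"linear":[1,-2,60],"roll":0},
  ],
)

```text
time_s: 7.6
tcp_pos: [0.5121, -0.3529, 0.1891]
eef_rot: [-0.0, 1.0, 0.0, -0.001]
ft_force: [-0.4, 0.3, -0.8]
grip_width: 0.0141
```

Call:
servo_tool(
  moves=[
    {"grip":8,"linear":[0,0,4],"roll":0},
    {"grip":8,"linear":[0,0,8],"roll":0},
    {"grip":8,"linear":[0,0,11],"roll":0},
    {"grip":8,"linear":[0,0,13],"roll":0},
    {"grip":8,"linear":[0,0,14],"roll":0},
    {"grip":8,"linear":[0,0,14],"roll":0},
  ],
)

```text
time_s: 8.2
tcp_pos: [0.5124, -0.3532, 0.1759]
eef_rot: [-0.0, 1.0, 0.0, -0.0]
ft_force: [-0.1, 0.4, -2.1]
grip_width: 0.0142
```

Run:
```python
from ov import *
a=snap("side","s4"); b=snap("top","t4"); st=manip.state();p=st["tcp_pos"]; print(p,st["ft_force"],st["torque"])
overlay(a,b,"c4",p+[0,0,.011-.130],0,(.5125,-.3525))
```

```text
[ 0.51249425 -0.35340351  0.17613977] [ 0.70186871  0.44662042 -1.65290405] [ 0.03524164 -0.05825119 -0.03352147]
```

View pics/c4.png

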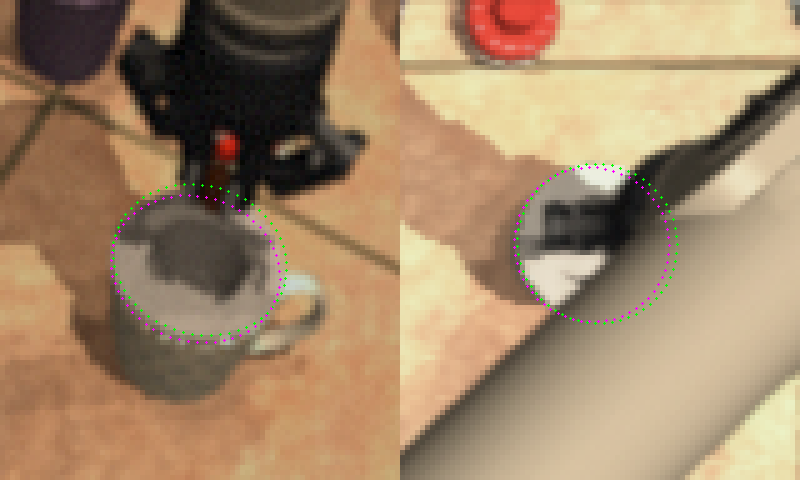

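Basket rim at (197,262) coincides with the mug mouth and is a few mm above home. I'll lower in small steps, watching the force.

Call:
servo_tool(
  moves=[
    {"grip":8,"linear":[0,0,1],"roll":0},
    {"grip":8,"linear":[0,0,2],"roll":0},
    {"grip":8,"linear":[0,0,3],"roll":0},
    {"grip":8,"linear":[0,0,3],"roll":0},
    {"grip":8,"linear":[0,0,3],"roll":0},
  ],
)

```text
time_s: 8.8
tcp_pos: [0.5124, -0.3533, 0.1729]
eef_rot: [-0.0, 1.0, 0.0, -0.0]
ft_force: [-0.7, -0.1, -0.4]
grip_width: 0.0141
```

Call:
servo_tool(
  moves=[
    {"grip":8,"linear":[0,0,1],"roll":0},
    {"grip":8,"linear":[0,0,2],"roll":0},
    {"grip":8,"linear":[0,0,2],"roll":0},
    {"grip":8,"linear":[0,0,2],"roll":0},
  ],
)

```text
time_s: 9.2
tcp_pos: [0.5124, -0.3533, 0.171]
eef_rot: [-0.0, 1.0, 0.0, -0.0]
ft_force: [-0.1, -0.2, -1.3]
grip_width: 0.0142
```

Call:
servo_tool(
  moves=[
    {"grip":8,"linear":[0,0,1],"roll":0},
    {"grip":8,"linear":[0,0,2],"roll":0},
    {"grip":8,"linear":[0,0,2],"roll":0},
    {"grip":8,"linear":[0,0,2],"roll":0},
  ],
)

```text
time_s: 9.6
tcp_pos: [0.5127, -0.3536, 0.1697]
eef_rot: [-0.0, 1.0, -0.0, 0.001]
ft_force: [0.6, 0.2, 3.1]
grip_width: 0.014
```

Contact: +3 N. Opening slowly.

Call:
servo_tool(
  moves=[
    {"grip":13,"linear":[0,0,0],"roll":0},
    {"grip":16,"linear":[0,0,0],"roll":0},
    {"grip":20,"linear":[0,0,0],"roll":0},
    {"grip":28,"linear":[0,0,0],"roll":0},
    {"grip":40,"linear":[0,0,0],"roll":0},
    {"grip":50,"linear":[0,0,0],"roll":0},
    {"grip":50,"linear":[0,0,0],"roll":0},
    {"grip":50,"linear":[0,0,0],"roll":0},
  ],
  force=20,
)

```text
time_s: 10.4
tcp_pos: [0.5124, -0.3533, 0.169]
eef_rot: [-0.0, 1.0, 0.0, -0.0]
ft_force: [0.0, -0.5, 0.0]
grip_width: 0.0499
```

Call:
servo_tool(
  moves=[
    {"grip":50,"linear":[0,0,-10],"roll":0},
    {"grip":50,"linear":[0,0,-25],"roll":0},
    {"grip":50,"linear":[0,0,-45],"roll":0},
    {"grip":50,"linear":[0,0,-75],"roll":0},
    {"grip":50,"linear":[0,0,-100],"roll":0},
    {"grip":45,"linear":[60,40,-100],"roll":0},
    {"grip":45,"linear":[80,90,-100],"roll":0},
    {"grip":45,"linear":[80,90,-100],"roll":0},
  ],
)

```text
time_s: 11.2
tcp_pos: [0.4301, -0.2611, 0.2693]
eef_rot: [-0.0, 1.0, 0.002, -0.0]
ft_force: [1.2, 0.1, 0.1]
grip_width: 0.0448
```

Run:
```python
from ov import *
a=snap("side","s5"); b=snap("top","t5"); st=manip.state();p=st["tcp_pos"]; print(p,st["eef_rot"],st["ft_force"],st["q"])
overlay(a,b,"c5",np.array([.5125,-.353,.049]),0,(.5125,-.3525))
```

```text
[ 0.43150496 -0.26031157  0.26980888] [-1.76464009e-03  9.99996004e-01  2.05888727e-03  7.99347968e-04] [-0.17398284 -0.43694274  0.28447026] [-0.15428263  0.25039604  0.83105044  1.60041257 -0.19199419  1.37530846
  2.27327914]
```

View pics/c5.png

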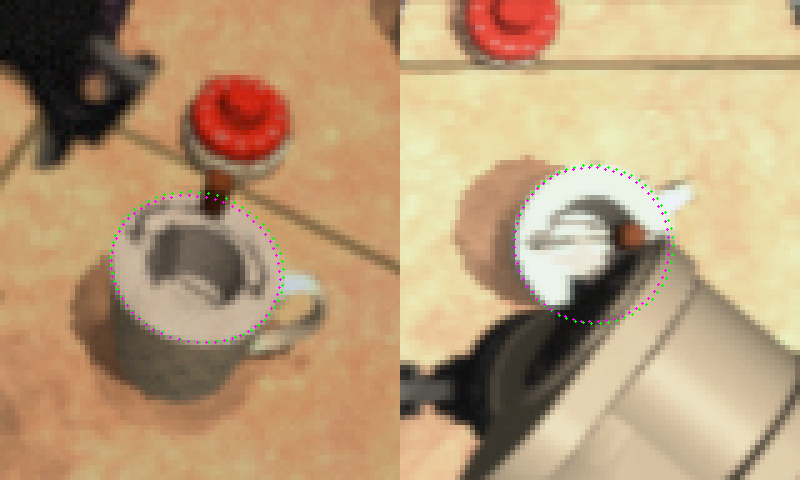

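Basket is seated level: rim at (197,268) in the side crop and (593,243) in the top crop matches the mug circle. On to the lid handle, estimated at (0.4465, 0.136), jaw axis at about 45.5°.

Call:
servo_tool(
  moves=[
    {"grip":45,"linear":[0,40,0],"roll":0},
    {"grip":45,"linear":[0,85,0],"roll":0},
    {"grip":45,"linear":[-5,130,0],"roll":0.1},
    {"grip":45,"linear":[-5,175,0],"roll":0.2},
    {"grip":45,"linear":[-10,220,0],"roll":0.3},
    {"grip":45,"linear":[-10,265,0],"roll":0.4},
    {"grip":45,"linear":[-15,310,0],"roll":0.5},
    {"grip":40,"linear":[-15,345,0],"roll":0.6},
  ],
)

```text
time_s: 12.1
tcp_pos: [0.4485, 0.0845, 0.2699]
eef_rot: [0.297, 0.955, 0.001, 0.001]
ft_force: [0.8, -0.8, 0.6]
grip_width: 0.0399
```

```bash
cat > go.py <<'E'
from h import *
from scipy.spatial.transform import Rotation as Ro
def rel(target,ang):
    st=manip.state();R=Ro.from_quat(st["eef_rot"]).as_matrix()
    l=R.T@(np.array(target)-st["tcp_pos"])*1000; cur=np.degrees(np.arctan2(R[1,1],R[0,1]))
    print("t",st["time_s"],"tcp",st["tcp_pos"].round(4),"F",st["ft_force"].round(2),"w",st["grip_width"],"linear",l.round(1),"roll",np.radians(cur-ang).round(3),"toolz",R[:,2].round(3),"q",st["q"].round(2))
E
python3 -c "
from go import *
rel([.4465,.136,.16],45.5)"
```

```text
t 12.1 tcp [0.4485 0.0845 0.2699] F [ 0.75 -0.81  0.58] w 0.03989932668697538 linear [ 30.9  41.1 110. ] roll 0.174 toolz [ 0.002  0.001 -1.   ] q [-0.77  0.1   0.6   1.71 -0.06  1.34  0.81]
```

Call:
servo_tool(
  moves=[
    {"grip":36,"linear":[20,26,15],"roll":0.1},
    {"grip":36,"linear":[31,41,40],"roll":0.174},
    {"grip":36,"linear":[31,41,80],"roll":0.174},
    {"grip":36,"linear":[31,41,105],"roll":0.174},
    {"grip":36,"linear":[31,41,110],"roll":0.174},
    {"grip":36,"linear":[31,41,110],"roll":0.174},
  ],
)

```text
time_s: 12.7
tcp_pos: [0.4455, 0.1324, 0.1592]
eef_rot: [0.378, 0.926, -0.0, 0.0]
ft_force: [-0.1, 0.3, -0.2]
grip_width: 0.0357
```

Run:
```python
from go import *
rel([.4465,.136,.08],45.5)
a=snap("side","s6"); b=snap("top","t6")
i=np.zeros((480,800,3),np.uint8)
m=np.array([.4465,.136,.091]);d=np.array([.714,-.70,0])*.044
for c,x0 in((a,0),(b,400)):
    o=np.round(proj(c,m)[0]-[40,48]).astype(int)
    i[:,x0:x0+400]=cv2.resize(c["image"][o[1]:o[1]+96,o[0]:o[0]+80],(400,480),interpolation=3)
    for u in proj(c,[m-d,m,m+d]): cv2.circle(i,(int((u[0]-o[0]+.5)*5)+x0,int((u[1]-o[1]+.5)*5)),3,(255,0,255),-1)
cv2.imwrite("pics/c6.png",i[:,:,::-1])
```

```text
t 12.7 tcp [0.4455 0.1324 0.1592] F [-0.12  0.27 -0.25] w 0.03568520794283522 linear [ 1.8  3.3 79.2] roll 0.002 toolz [-0.    -0.001 -1.   ] q [-0.81  0.22  0.57  1.87 -0.13  1.08  0.6 ]
```

View pics/c6.png

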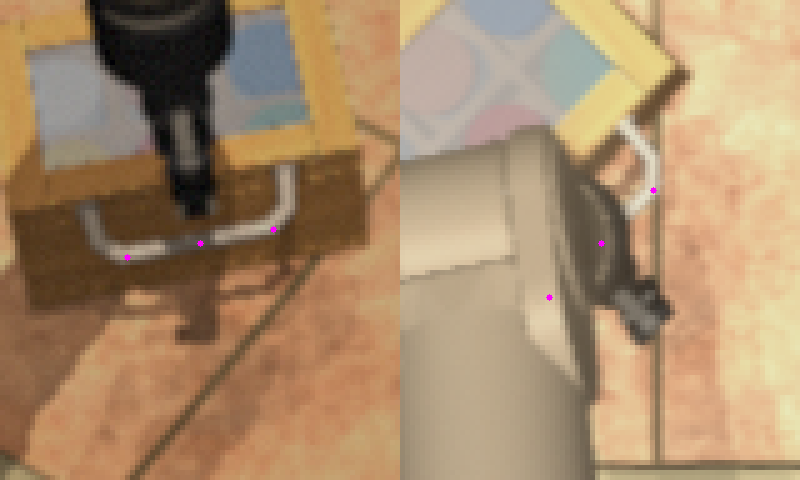

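The bar in the side crop, middle (200,240), matches my dots within about 2 mm. Descending.

Call:
servo_tool(
  moves=[
    {"grip":36,"linear":[2,4,15],"roll":0},
    {"grip":36,"linear":[2,4,30],"roll":0},
    {"grip":36,"linear":[2,4,45],"roll":0},
    {"grip":36,"linear":[2,4,58],"roll":0},
    {"grip":36,"linear":[2,4,68],"roll":0},
    {"grip":36,"linear":[2,4,76],"roll":0},
    {"grip":36,"linear":[2,4,79],"roll":0},
    {"grip":36,"linear":[2,4,79],"roll":0},
  ],
)

```text
time_s: 13.6
tcp_pos: [0.4464, 0.1373, 0.0801]
eef_rot: [0.377, 0.926, 0.0, 0.0]
ft_force: [-0.6, -0.4, -1.2]
grip_width: 0.0357
```

Call:
servo_tool(
  moves=[
    {"grip":28,"linear":[0,0,0],"roll":0},
    {"grip":20,"linear":[0,0,0],"roll":0},
    {"grip":12,"linear":[0,0,0],"roll":0},
    {"grip":4,"linear":[0,0,0],"roll":0},
    {"grip":4,"linear":[0,0,0],"roll":0},
    {"grip":4,"linear":[0,0,0],"roll":0},
  ],
  force=30,
)

```text
time_s: 14.2
tcp_pos: [0.4464, 0.1372, 0.0804]
eef_rot: [0.377, 0.926, 0.0, 0.0]
ft_force: [-0.9, -0.8, 3.9]
grip_width: 0.0089
```

```bash
python3 -c "
from go import *
rel([.4465,.136,.08],45.5)"
```

```text
t 14.2 tcp [0.4464 0.1372 0.0804] F [-0.88 -0.77  3.88] w 0.008862374699418588 linear [-0.9 -0.8  0.4] roll 0.003 toolz [ 0.  0. -1.] q [-0.77  0.33  0.54  1.96 -0.22  0.9   0.67]
```

Bar gripped (8.9 mm). Raising along the arc in pieces.

Call:
servo_tool(
  moves=[
    {"grip":4,"linear":[0,0.5,-8],"roll":0},
    {"grip":4,"linear":[0,1.7,-16.5],"roll":0},
    {"grip":4,"linear":[0,3,-25],"roll":0},
    {"grip":4,"linear":[0,4.8,-33],"roll":0},
    {"grip":4,"linear":[0,7,-41],"roll":0},
    {"grip":4,"linear":[0,9.3,-49],"roll":0},
    {"grip":4,"linear":[0,9.3,-49],"roll":0},
  ],
)

```text
time_s: 14.9
tcp_pos: [0.4528, 0.1438, 0.1299]
eef_rot: [0.377, 0.926, -0.0, -0.0]
ft_force: [-0.5, -1.2, -1.3]
grip_width: 0.0087
```

```bash
python3 -c "
from go import *
rel([.4465,.136,.08],45.5)"
```

```text
t 14.9 tcp [0.4528 0.1438 0.1299] F [-0.47 -1.25 -1.32] w 0.00871217545130507 linear [-1.  -9.9 49.9] roll 0.003 toolz [-0. -0. -1.] q [-0.8   0.28  0.55  1.89 -0.17  1.02  0.62]
```

Call:
servo_tool(
  moves=[
    {"grip":4,"linear":[0,2.8,-8],"roll":0},
    {"grip":4,"linear":[0,5.9,-15.5],"roll":0},
    {"grip":4,"linear":[0,9.3,-23],"roll":0},
    {"grip":4,"linear":[0,13.1,-30.4],"roll":0},
    {"grip":4,"linear":[0,17.2,-37.6],"roll":0},
    {"grip":4,"linear":[0,21.6,-44.7],"roll":0},
    {"grip":4,"linear":[0,26.3,-51.5],"roll":0},
    {"grip":4,"linear":[0,31.4,-58.1],"roll":0},
  ],
)

```text
time_s: 15.7
tcp_pos: [0.4736, 0.1649, 0.1877]
eef_rot: [0.378, 0.926, -0.002, -0.001]
ft_force: [-3.4, -5.2, 1.8]
grip_width: 0.0088
```

Call:
servo_tool(
  moves=[
    {"grip":4,"linear":[0,5.4,-6.4],"roll":0},
    {"grip":4,"linear":[0,10.8,-12.6],"roll":0},
    {"grip":4,"linear":[0,16.7,-18.5],"roll":0},
    {"grip":4,"linear":[0,22.7,-24.2],"roll":0},
    {"grip":4,"linear":[0,22.7,-24.2],"roll":0},
  ],
)

```text
time_s: 16.2
tcp_pos: [0.4897, 0.1812, 0.2133]
eef_rot: [0.378, 0.926, -0.002, -0.001]
ft_force: [-7.1, -6.9, 7.5]
grip_width: 0.0089
```

```bash
python3 -c "
from go import *
rel([.4465,.136,.08],45.5)"
```

```text
t 16.2 tcp [0.4897 0.1812 0.2133] F [-7.12 -6.95  7.48] w 0.008876227191576883 linear [ -0.8 -62.  133.6] roll 0.002 toolz [-0.003 -0.002 -1.   ] q [-0.82  0.3   0.56  1.64 -0.16  1.25  0.56]
```

Radial push of about 10 N: my arc is slightly tight, so I'll ease outward while going on.

Call:
servo_tool(
  moves=[
    {"grip":4,"linear":[0,4.5,-7.5],"roll":0},
    {"grip":4,"linear":[0,10.5,-13],"roll":0},
    {"grip":4,"linear":[0,17.5,-17.8],"roll":0},
    {"grip":4,"linear":[0,24,-22.3],"roll":0},
    {"grip":4,"linear":[0,24,-22.3],"roll":0},
  ],
)

```text
time_s: 16.7
tcp_pos: [0.5086, 0.2003, 0.2349]
eef_rot: [0.377, 0.926, 0.0, 0.001]
ft_force: [-0.2, -4.6, 1.3]
grip_width: 0.0087
```

```bash
python3 -c "
from go import *
rel([.4465,.136,.08],45.5)"
```

```text
t 16.7 tcp [0.5086 0.2003 0.2349] F [-0.22 -4.6   1.3 ] w 0.008719911486300202 linear [ -0.2 -89.7 154.7] roll 0.003 toolz [ 0.002  0.    -1.   ] q [-0.82  0.33  0.55  1.55 -0.18  1.31  0.55]
```

Call:
servo_tool(
  moves=[
    {"grip":4,"linear":[0,4,-2.8],"roll":0},
    {"grip":4,"linear":[0,8,-5.3],"roll":0},
    {"grip":4,"linear":[0,11,-6.8],"roll":0},
    {"grip":4,"linear":[0,11,-6.8],"roll":0},
    {"grip":4,"linear":[0,11,-6.8],"roll":0},
    {"grip":4,"linear":[0,11,-6.8],"roll":0},
    {"grip":4,"linear":[0,11,-6.8],"roll":0},
  ],
)

```text
time_s: 17.4
tcp_pos: [0.5152, 0.2071, 0.2408]
eef_rot: [0.378, 0.926, 0.0, 0.0]
ft_force: [0.3, -4.8, 2.7]
grip_width: 0.0087
```

Run:
```python
from go import *
rel([.4465,.136,.08],45.5)
a=snap("side","s7"); b=snap("top","t7")
i=np.zeros((450,800,3),np.uint8)
i[:,:450]=cv2.resize(a["image"][150:300,150:300],(450,450),interpolation=3)
i[:250,450:]=cv2.resize(a["image"][215:315,310:450],(350,250),interpolation=3)
i[250:,450:]=cv2.resize(b["image"][180:280,300:475],(350,200),interpolation=3)
# 60deg lid far/near front corners
for n,th in((52,0),(60,1),(68,2)):
    x=np.array([.70,.714,0]);y=np.array([-.714,.70,0]);h=np.array([.5266,.2158,.08])+.075*x; t=np.radians(n)
    for s in(-1,1):
        u=proj(a,h-x*(.15*np.cos(t)+.022*np.sin(t))+[0,0,.15*np.sin(t)+.022*np.cos(t)]-[0,0,0]+y*s*.1075 if 0 else h-x*(.15*np.cos(t)-.022*-np.sin(t)*-1)+np.array([0,0,.15*np.sin(t)+.022*np.cos(t)])+y*s*.1075)[0]
        cv2.circle(i,(int((u[0]-150+.5)*3),int((u[1]-150+.5)*3)),2,[(255,0,0),(0,255,0),(0,0,255)][th],-1)
cv2.imwrite("pics/c7.png",i[:,:,::-1])
rel([.4465,.136,.08],45.5)
```

```text
t 17.4 tcp [0.5152 0.2071 0.2408] F [ 0.28 -4.78  2.73] w 0.008662238703238269 linear [ -0.5 -99.  160.7] roll 0.002 toolz [ 0.001 -0.    -1.   ] q [-0.82  0.35  0.55  1.51 -0.18  1.34  0.54]
t 17.5 tcp [0.5152 0.2071 0.2408] F [ 0.79 -3.43  3.51] w 0.008824200118359144 linear [ -0.5 -99.  160.7] roll 0.002 toolz [ 0.001 -0.    -1.   ] q [-0.82  0.35  0.55  1.51 -0.18  1.33  0.54]
```

View pics/c7.png

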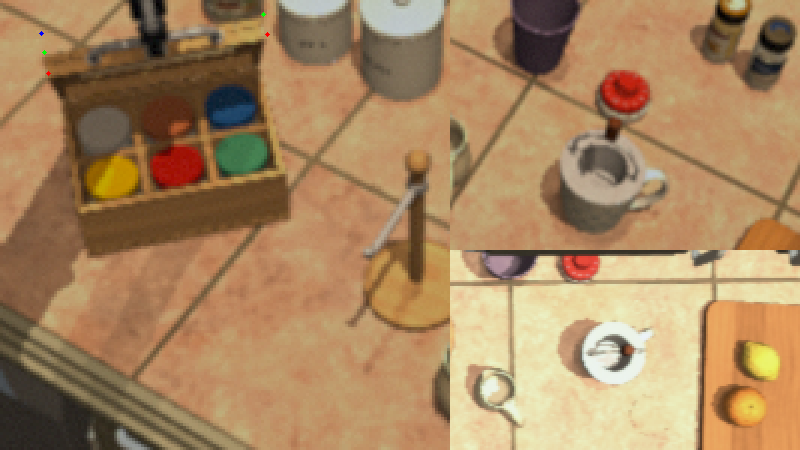

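The lid is up at about 59°: its left top corner at (43,55) sits on the 60° marker, and kinematics gives 58–61°. The basket is still level in the mug, and the jug, timer and tumbler are unmoved. Handing in.

```bash
python3 -c "
from bench import manip
print(manip.finish_job())"
```

```text
the job is handed in; nothing more can be done
None
```

The job is handed in at about 17.5 s of the 62 s allowed. The basket is let go in the spotted mug, and the lid is held open at about 59°. The hand-in reported no verdict.

- **Basket:** I lifted it off the hook and lowered it into the mug until I felt about 3 N of contact, then opened the fingers. In both camera views, taken after release, its rim lay level and centred on the mug's mouth. The last picture showed no change.
- **Lid:** I gripped the handle bar (8.8 mm reading) and raised the lid along its arc. Three checks roughly agree on the angle: 58° from the horizontal travel, 61° from the height, and the lid's corners near the 60° marker in the picture. The arm was still and measured about 5 N at the wrist.
- **Bystanders:** The milk jug, timer and tumbler looked unmoved, and the mug was upright.

Two things did not go as planned:

- **Lift off the hook:** I raised the basket 48 mm more after a first 5 mm, well past the 25 mm advised. Its rim probably caught the underside of the hook's arm, with about 31 N at the wrist. The basket stayed in the fingers, slipping at most a few mm.
- **Opening the lid:** Partway up I pushed in towards the hinge with about 12 N because my arc was slightly tight. I corrected this, and about 5 N of preload remained at the end.

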